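# Make up the two-tier condiment shelf beside the stove

## Robot

A 6-joint arm with a two-finger parallel gripper is mounted at the origin on a cart in front of the work surface, level with it; the furniture and walls round the work are solid. World frame = base frame: x ahead of the robot, y to its left, z up, the work surface at z = 0. Lengths are in m, angles in rad, forces in N, time in s.
With the tool pointing down it reaches from about 0.325 to 0.875 m from the base axis. Payload 4.4 kg.
Tool frame: the origin (TCP) lies on the centre line of the jaws, within the pads' length; the fingertips stand 11 mm ahead of it and the grasp point (between the pads) lies 8 mm behind it; z points along the fingers, y is the line along which they close (so a half turn about z gives the same grasp; the last joint's range is limited). The gripper opens to 85 mm and grips with 20 to 120 N. Pads are 22 mm wide; open, the fingers measure 114 mm over their backs; the gripper's body (76 mm by 85 mm) begins 54 mm behind the grasp point. The pads swing forward as they close: fully open they stand 13 mm farther back than shut.
Start: joints at [-1.333, 0.207, 1.542, -0, 1.393, -0.15], TCP at [0.217, -0.532, 0.242] pointing down, gripper open.
Joint ranges: [-2.73, 2.73], [-0.86, 2.22], [0.23, 2.46], [-1.11, 4.25], [0.08, 2.63], [-2.82, 2.82]. Speed limits (rad/s): [2.79, 2.79, 3.14, 3.14, 3.14, 3.14].

## Interface

Orientations are given as a rotation vector (axis times angle).
In Python, from cell import robot, fingers, cams, job gives the robot as it stands. Calls block until the motion is done:
- robot.move_pose(position, orientation): joint-space move of the TCP to a pose.
- robot.move_linear(position, attitude=None, speed=0.15, stop_force=None): straight line of the TCP; attitude=None keeps the orientation; speed is the mean speed in m/s. With stop_force (N) it stops when the force on the tool has changed by that much, and returns True; else False.
- robot.move_joints(angles): joint-space move.
- fingers.command_gripper(opening, strength=None): finger opening in m; strength is the grip in N (None keeps the last); returns when the fingers have stopped.
- robot.wait(seconds).
- robot.solve_ik(position, orientation): joint angles nearest the present ones, or None.
- cams.read_camera(name): name is "side" or "top" or "wrist"; returns the picture (400x640x3 uint8, red, green, blue); there is no depth.
- cams.get_calibration(name): a dict with "mtx" (3x3 intrinsics, pixels), "k1" (the pictures are not rectified: a ray, as slopes to the right and down, at radius r is drawn at 1 + k1 r^2 times it, then the intrinsics apply), "view" (4x4, takes a point from world to camera coordinates); the wrist camera has in their place "hand_eye" (4x4, takes a point from camera to tool coordinates, whose origin is the TCP and whose axes are the flange's). Camera axes: x right, y down, z forward; pixel columns grow to the right and rows downward; lengths in m; the calibration is good to about 2 mm. A picture is of the moment at which its call begins: read the wrist's pose just before it. get_calibration takes no time and is no camera call.
A pose or a line that the arm cannot do raises robot.PlanningError and nothing moves.
- job.sign_off(): hands the job in; it is judged then, once.
Trained networks look in the newest picture that a camera, given by its name, has taken for a name from the list of things; names that differ only in an ending like _2 or _b are one class to them, and where a whole thing is asked for, a point or a joint stands for the part that bears it (a point fixed in the world has none). Each returns a list of dicts, best first, with "conf" (0 to 1); they miss things now and then, are a little off and sometimes report something else, mostly with a low value. They report only what shows in the picture. A call takes as long as a camera call.
- cams.cut_out(label, camera): "pixels" (400x640 bool, what is visible of it) and "bbox" ([left, top, right, bottom] in pixels, round what is visible of it).
Readings, each from a call of its own:
- robot.current_t(): time.
- robot.current_q(): joint angles.
- robot.current_joint_velocities(): joint speeds.
- robot.current_effort(): joint torques, N m.
- robot.current_position(): TCP position.
- robot.current_tool_rot(): TCP orientation.
- robot.current_wrist_force(): force on the tool from outside, world axes, zero at the start.
- robot.current_wrist_torque(): the same for the moment, N m.
- robot.current_finger_gap(): finger opening in m.
- robot.current_gripper_force(): force on a finger pad.
Only numpy, scipy, OpenCV 4.12 (cv2) and the standard library are available. Lean on these libraries where they do the work, as an engineer would, in place of code of your own. Each camera call takes 0.05 s, during which the arm holds its last target. There are 200 camera calls.

## Task

Make up the little two-tier condiment shelf beside the stove: stand the small chrome shaker on its lower tier, in line with the soup tin and the jam jar and exactly midway between them, before the upper tier closes it in. Then fit the loose upper tier on the four posts, pressed fully home on all its studs, and stand the pepper mill upright on top of it, midway between the grip bar and the end nearest the stove. Leave the soup tin and the jam jar where they stand and do not disturb the other things on the worktop.

Things in the scene. Friction and masses are not known exactly. Their poses are not given: they have to be found in the camera images.
- lower_tier: Lower tier, fixed: pale wooden board 100 (own x) x 244 mm (own y), its top face 17 mm above the origin. Four upright posts, 22 mm across, at x +-36, y +-110 mm, end 117 mm above the origin; each bears a stud (see stud point). Origin: middle of the board, at worktop level; z up. Its -y end (the robot's right) is always the one nearest the stove.
- stud (a point): Foot of one of the four equal steel studs, that at x +36, y +110 mm of the lower tier, on the top face of its post: 10 mm across, 9 mm high, its upper 4 mm tapering to 5 mm across.
- upper_tier: Loose upper tier, 0.32 to 0.52 kg, lying on the worktop: board 100 (own x) x 244 mm (own y) on two battens under its ends. Origin: middle, level with the battens' underside; board top 20 mm above it. In the battens four sockets, 14 mm across, 10 mm deep, open downwards, at x +-36, y +-110 mm. Same after a half turn. Home, its origin is 117 mm above the lower tier's.
- grip (a point): Middle of the upper tier's wooden grip bar, 55 mm above the tier's origin. The bar is 12 mm thick (tier x), 64 mm long (tier y), 18 mm high (46 to 64 mm), on two stems 8 mm across at y +-23 mm.
- soup_tin: Soup tin, 57 mm diameter, 72 mm high, standing on the lower tier near one end, centre 136 mm from that of the jam jar; stays where it is. Origin: centre of its underside; its x axis lies across the row (along the lower tier's x).
- jam_jar: Jam jar with screw cap, 62 mm diameter, 86 mm high, on the lower tier near the other end; stays where it is. Tin and jar may be at either end; their row is parallel to the tier's long side, up to 6 mm off centre each way. Origin: centre of its underside.
- chrome_shaker: Small chrome shaker, plain pale metal with a slight waist, 62 mm high, about 0.11 kg, 38 mm diameter up to 27 mm height, about 33 mm across above that. Stands on the worktop left of the shelf. Origin: centre of its underside.
- pepper_mill: Wooden pepper mill, 150 mm high, about 0.18 kg, body 58 mm diameter, head 50 mm diameter from 109 to 139 mm height (fixed, it does not turn), small knob above. Stands on the worktop left of the shelf. Origin: centre of its underside.
- glass_shaker: Bystander: larger glass shaker, 44 mm diameter, 90 mm high, standing on the worktop among the things to be moved; chrome shaker, mill and glass shaker may stand in any order. Origin: centre of its underside. Leave alone.
- lemon: Bystander: lemon, 78 x 55 x 56 mm, on the worktop. Origin at its underside. Leave alone.
- cabinet_edge (a point): Fixed: point on the front lower edge of the wall cabinet, which hangs over the back of the worktop along the whole width (along world y) from here on backwards and upwards. Keep the arm's wrist in front of it: reach over the work in straight lines rather than swinging wide.
- canister1: Fixed bystander: enamel canister, 132 (own x, from -58 to +66) x 144 (own y) mm, 130 mm high, its face about 60 mm in front of its origin, behind the things to be moved. Origin: middle of its underside; own -x points to the robot.
- timer: Bystander: kitchen timer, 65 x 78 x 78 mm, fixed on the worktop behind the shelf. Origin: centre of its underside.
- pitcher: Bystander: stoneware pitcher, 103 x 151 mm, 152 mm high, fixed on the worktop behind the shelf. Origin: centre of its underside.

How it is judged:
By the outcome, as a careful person would: the job done as asked, in the order asked, and still so for the second after the job is handed in, with the robot touching nothing.
It also fails if it takes over 72 s, if anything falls off the work surface, if the arm or the gripper's body presses on something with over 40 N, if the wrist force passes 120 N, or if a joint passes its speed limit or range.

## Working session

There is one attempt and no reset: what is moved stays moved. The work goes in short steps, each a Python script; the robot and the scene stay as the last script left them, time stands still between calls to the robot, and variables do not carry over. Pictures are saved under pics/ and viewed, at most 10 in all, crops included, and the job is handed in when it is done.

```bash
ls; mkdir -p pics
python3 - <<'E'
from cell import robot,fingers,cams,job
import cv2,numpy as np
np.set_printoptions(precision=4,suppress=True)
print(robot.current_t(),robot.current_tool_rot())
for n in ["side","top"]:
    im=cams.read_camera(n); cv2.imwrite(f"pics/{n}0.png",im[:,:,::-1]); c=cams.get_calibration(n); print(n,c)
    for l in "lower_tier upper_tier soup_tin jam_jar chrome_shaker pepper_mill glass_shaker lemon stud grip canister1 timer pitcher".split():
        r=cams.cut_out(l,n)
        print(l,[(round(d["conf"],2),[int(v) for v in d["bbox"]]) for d in r[:2]])
print(cams.get_calibration("wrist"))
E
```

```text
cell.py
pics
0.0 [-3.0804 -0.6049  0.0001]
side {'mtx': array([[489.9556,   0.    , 320.6434],
       [  0.    , 489.9556, 201.914 ],
       [  0.    ,   0.    ,   1.    ]]), 'k1': 0.04590914771054733, 'view': array([[-0.4497, -0.893 ,  0.0171,  0.3628],
       [-0.3793,  0.1736, -0.9088,  0.42  ],
       [ 0.8086, -0.4152, -0.4168,  0.9232],
       [ 0.    ,  0.    ,  0.    ,  1.    ]])}
lower_tier [(0.74, [328, 240, 427, 315]), (0.68, [257, 281, 276, 324])]
upper_tier [(0.59, [223, 314, 337, 376])]
soup_tin [(0.72, [341, 262, 366, 303])]
jam_jar [(0.73, [385, 251, 413, 288])]
chrome_shaker [(0.75, [230, 303, 249, 331])]
pepper_mill [(0.59, [301, 254, 325, 308]), (0.56, [221, 314, 336, 376])]
glass_shaker [(0.59, [261, 284, 279, 322])]
lemon [(0.62, [289, 261, 303, 280])]
stud [(0.92, [331, 238, 431, 317])]
grip [(0.86, [222, 312, 337, 379])]
canister1 [(0.38, [327, 239, 431, 314])]
timer [(0.88, [323, 234, 352, 268])]
pitcher [(0.9, [353, 204, 403, 267]), (0.7, [331, 238, 431, 316])]
top {'mtx': array([[391.7789,   0.    , 314.096 ],
       [  0.    , 391.7789, 199.962 ],
       [ 
[... 449 characters left out ...]
shaker [(0.56, [230, 202, 240, 217])]
pepper_mill [(0.55, [286, 202, 305, 219])]
glass_shaker [(0.5, [254, 199, 269, 213])]
lemon []
stud [(0.94, [316, 201, 397, 235])]
grip [(0.55, [222, 225, 294, 261])]
canister1 [(0.48, [218, 224, 300, 260])]
timer [(0.72, [334, 159, 360, 182]), (0.24, [316, 201, 399, 239])]
pitcher [(0.86, [367, 144, 405, 188])]
{'mtx': array([[305.0754,   0.    , 318.165 ],
       [  0.    , 305.0754, 194.394 ],
       [  0.    ,   0.    ,   1.    ]]), 'k1': 0.017315728054828828, 'hand_eye': array([[ 0.0004, -0.9478, -0.3188,  0.0826],
       [ 1.    ,  0.0008, -0.001 ,  0.0001],
       [ 0.0012, -0.3188,  0.9478, -0.1312],
       [ 0.    ,  0.    ,  0.    ,  1.    ]])}
```

Run:
```python
import cv2
a=cv2.imread("pics/top0.png")[130:290,190:430];b=cv2.imread("pics/side0.png")[190:390,200:450]
cv2.imwrite("pics/ta.png",cv2.resize(a,None,fx=3.3,fy=3.3,interpolation=cv2.INTER_CUBIC));cv2.imwrite("pics/sa.png",cv2.resize(b,None,fx=3,fy=3,interpolation=cv2.INTER_CUBIC))
```

```text
(no output)
```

View pics/ta.png

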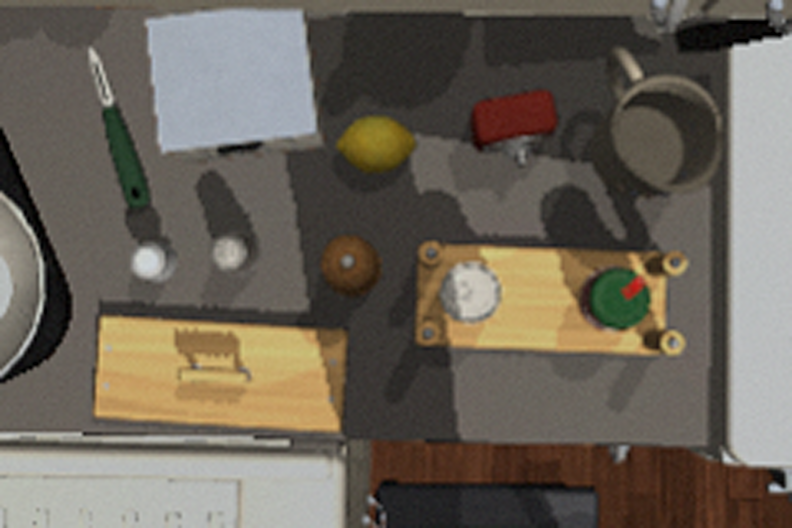

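View pics/sa.png

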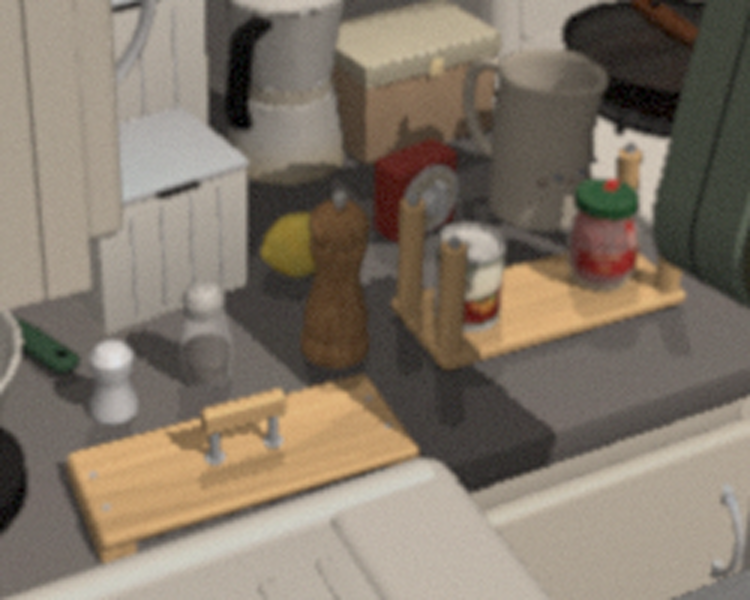

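Top view: the shakers, chrome (150,262) and glass (230,252), the mill (350,262) and the loose tier (220,373) are all left of the shelf. The tin (470,292) is at the left end of the shelf and the jar (618,298) at the stove end. The side view agrees.

```bash
cat > h.py <<'E'
from cell import robot,fingers,cams,job
import cv2,numpy as np,pickle
from scipy.spatial.transform import Rotation as R
from scipy.optimize import least_squares
np.set_printoptions(precision=4,suppress=True)
def down(th):  # tool down, tool y (closing line) at angle th from world x
    y=np.array([np.cos(th),np.sin(th),0]); z=np.array([0,0,-1.]); x=np.cross(y,z)
    return R.from_matrix(np.c_[x,y,z]).as_rotvec()
def cam(n):
    c=cams.get_calibration(n)
    if n=="wrist":
        T=np.eye(4);T[:3,:3]=R.from_rotvec(robot.current_tool_rot()).as_matrix();T[:3,3]=robot.current_position()
        V=np.linalg.inv(T@c["hand_eye"])
    else: V=c["view"]
    return dict(K=c["mtx"],k1=c["k1"],V=V)
def shoot(n):
    c=cam(n); c["im"]=cams.read_camera(n); return c
def proj(c,P):
    p=np.atleast_2d(P)@c["V"][:3,:3].T+c["V"][:3,3]; s=p[:,:2]/p[:,2:]
    s=s*(1+c["k1"]*(s**2).sum(1,keepdims=True)); return s*[c["K"][0,0],c["K"][1,1]]+c["K"][:2,2]
def unproj(c,uv,z):
    d=(np.atleast_2d(uv)-c["K"][:2,2])/[c["K"][0,0],c["K"][1,1]]; s=d.copy()
    for _ in range(8): s=d/(1+c["k1"]*(s**2).sum(1,keepdims=True))
    Rw=c["V"][:3,:3].T; o=-Rw@c["V"][:3,3]; r=np.c_[s,np.ones(len(s))]@Rw.T
    return o+r*((z-o[2])/r[:,2])[:,None]
E
python3 - <<'E'
from h import *
t=dict(tin=(333.5,218,.089),jar=(376.5,219,.103),chrome=(235.5,208,.06),mill=(295.5,210,.13),glass=(261.5,206,.09),tier=(256,242,.02),low=(356.5,219,.03),tierL=(216,240,.02),tierR=(296,244,.02))
c=cam("top")
for k,v in t.items(): print(k,unproj(c,v[:2],v[2])[0])
for p,th in [((.45,-.13,.3),0),((.45,-.13,.3),np.pi),((.42,.2,.3),0),((.42,.2,.3),np.pi),((.36,.15,.06),0)]:
    print(p,th,robot.solve_ik(p,down(th)))
for p,th in [((.45,-.13,.3),np.pi/2),((.45,-.13,.3),-np.pi/2)]: print(p,th,robot.solve_ik(p,down(th)))
print(down(0),robot.current_position(), R.from_rotvec(robot.current_tool_rot()).as_matrix())
E
```

```text
tin [0.4687 0.064  0.089 ]
jar [ 0.4678 -0.0648  0.103 ]
chrome [0.4947 0.3699 0.06  ]
mill [0.4897 0.1779 0.13  ]
glass [0.5013 0.2842 0.09  ]
tier [0.3878 0.309  0.02  ]
low [ 0.4675 -0.0119  0.03  ]
tierL [0.3916 0.4385 0.02  ]
tierR [0.3839 0.1801 0.02  ]
(0.45, -0.13, 0.3) 0 [-0.4663 -0.0674  1.714  -0.      1.495  -0.4663]
(0.45, -0.13, 0.3) 3.141592653589793 [-0.4663 -0.0674  1.714   0.      1.495   2.6753]
(0.42, 0.2, 0.3) 0 [ 0.258  -0.0747  1.7209 -0.      1.4955  0.258 ]
(0.42, 0.2, 0.3) 3.141592653589793 None
(0.36, 0.15, 0.06) 0 [ 0.1719  0.0732  2.1308 -0.      0.9376  0.1719]
(0.45, -0.13, 0.3) 1.5707963267948966 [-0.4663 -0.0674  1.714   0.      1.495  -2.0371]
(0.45, -0.13, 0.3) -1.5707963267948966 [-0.4663 -0.0674  1.714  -0.      1.495   1.1045]
[2.2214 2.2214 0.    ] [ 0.2174 -0.5323  0.2423] [[ 0.9257  0.3782 -0.    ]
 [ 0.3782 -0.9257 -0.    ]
 [-0.      0.     -1.    ]]
```

Run:
```python
from h import *
V={}
for k,p,ls in [("A",(.46,-.03,.30),"lower_tier soup_tin jam_jar"),("B",(.46,.09,.30),"lower_tier soup_tin jam_jar pepper_mill"),
  ("C",(.44,.25,.30),"upper_tier grip pepper_mill chrome_shaker glass_shaker"),("D",(.44,.36,.30),"upper_tier grip pepper_mill chrome_shaker glass_shaker")]:
    robot.move_pose(p,down(0)); robot.wait(.15)
    c=shoot("wrist"); c["m"]={}
    for l in ls.split():
        c["m"][l]=[(d["conf"],d["bbox"],d["pixels"]) for d in cams.cut_out(l,"wrist")[:2]]
        print(k,l,[(round(a,2),[int(v) for v in b],int(m.sum())) for a,b,m in c["m"][l]])
    V[k]=c; cv2.imwrite(f"pics/w{k}.png",c["im"][:,:,::-1])
pickle.dump(V,open("V.pkl","wb")); print(robot.current_t())
w=[cv2.imread(f"pics/w{k}.png") for k in "ABCD"]
```

```text
A lower_tier [(0.88, [276, 17, 381, 252], 10672)]
A soup_tin [(0.64, [298, 49, 358, 105], 2563)]
A jam_jar [(0.66, [299, 162, 352, 227], 2492)]
B lower_tier [(0.68, [283, 132, 372, 337], 8437)]
B soup_tin []
B jam_jar [(0.71, [300, 243, 348, 311], 2531)]
B pepper_mill [(0.85, [324, 55, 380, 113], 2646), (0.39, [417, 169, 477, 241], 3283)]
C upper_tier [(0.97, [238, 2, 318, 196], 15106)]
C grip [(0.86, [237, 0, 321, 201], 15057), (0.6, [318, 258, 362, 314], 2108)]
C pepper_mill [(0.77, [335, 180, 387, 256], 2817)]
C chrome_shaker [(0.87, [348, 36, 384, 71], 957)]
C glass_shaker [(0.84, [351, 105, 389, 142], 1015), (0.36, [420, 194, 462, 245], 1608)]
D upper_tier [(0.78, [244, 100, 321, 267], 11636)]
D grip [(0.69, [304, 298, 375, 362], 1600), (0.67, [244, 96, 319, 268], 11523)]
D pepper_mill [(0.63, [332, 248, 385, 336], 2881)]
D chrome_shaker [(0.79, [345, 127, 378, 160], 783)]
D glass_shaker [(0.83, [348, 186, 384, 228], 1116)]
6.8167
```

View pics/wA.png

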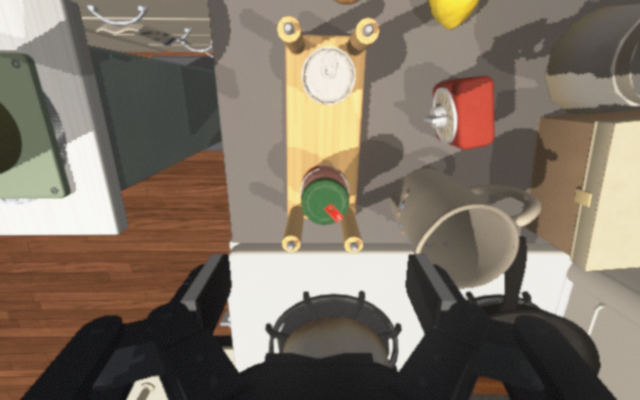

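View pics/wD.png

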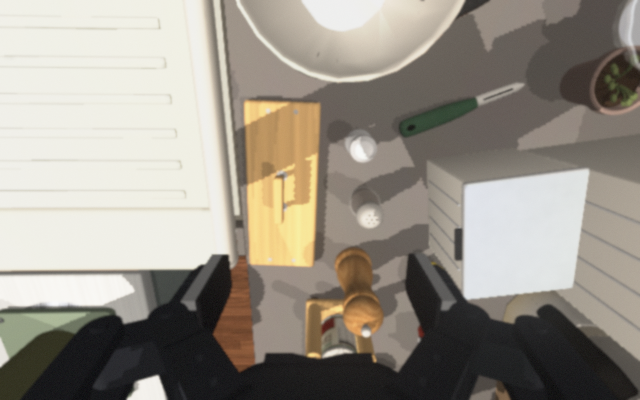

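View A shows four studs at about (289,30), (367,30), (291,245) and (353,245), the tin top at (329,76) and the jar lid at (326,201). View D shows the tier with its bar at about (280,197), the chrome shaker at (361,145), the glass one at (368,210) and the mill at (360,300).

```bash
cat > fit.py <<'E'
from h import *
from scipy.optimize import minimize
a=np.linspace(0,2*np.pi,40)
cyl=lambda r,z0,z1,x=0,y=0: np.vstack([np.c_[x+r*np.cos(a),y+r*np.sin(a),0*a+z] for z in (z0,z1)])
box=lambda x,y,z0,z1: np.array([[i*x,j*y,z] for i in(-1,1) for j in(-1,1) for z in(z0,z1)])
M=dict(soup_tin=[cyl(.0285,0,.072)],jam_jar=[cyl(.031,0,.086)],
 chrome_shaker=[cyl(.019,0,.027),cyl(.0165,.02,.062)],glass_shaker=[cyl(.022,0,.09)],
 pepper_mill=[cyl(.029,0,.03),cyl(.021,.03,.109),cyl(.025,.109,.139),cyl(.006,.139,.15)],
 upper_tier=[box(.05,.122,.002,.02)],
 lower_tier=[box(.05,.122,.0,.017)]+[cyl(.011,0,.117,sx*.036,sy*.11) for sx in(-1,1) for sy in(-1,1)])
def place(P,q): 
    c,s=np.cos(q[3]),np.sin(q[3]); return np.c_[c*P[:,0]-s*P[:,1]+q[0],s*P[:,0]+c*P[:,1]+q[1],P[:,2]+q[2]]
S=4
def render(c,parts,q):
    m=np.zeros((400*S,640*S),np.uint8)
    for P in parts:
        uv=cv2.convexHull(((proj(c,place(P,q))+.5)*S*16).astype(np.float32)).astype(np.int32)
        cv2.fillConvexPoly(m,uv,1,shift=4)
    return cv2.resize(m.astype(np.float32),(640,400),interpolation=cv2.INTER_AREA)
def fit(lab,views,q0,free,extra=[]):
    dat=[]
    for c in views:
        m=c["m"][lab][0][2].astype(bool).copy(); ig=np.zeros_like(m)
        for e in extra:
            if c["m"].get(e): ig|=c["m"][e][0][2].astype(bool)
        ig=cv2.dilate(ig.astype(np.uint8),np.ones((5,5)))>0 if extra else ig
        dat.append((c,m,ig))
    sc=np.array([.005,.005,.01,.05])[free]
    def cost(d,ret=False):
        q=np.array(q0,float); q[free]+=d*sc; v=[]
        for c,m,ig in dat:
            r=render(c,M[lab],q); w=~ig; v.append(1-np.minimum(r,m)[w].sum()/np.maximum(r,m)[w].sum())
        return (q,v) if ret else np.mean(v)
    n=len(free); s=np.vstack([np.zeros(n),np.eye(n)])
    b=minimize(cost,np.zeros(n),method="Nelder-Mead",options=dict(initial_simplex=s,xatol=.01,fatol=1e-5))
    return cost(b.x,True)
E
cat > f1.py <<'E'
from fit import *
V=pickle.load(open("V.pkl","rb")); A,B,C,D=[V[k] for k in "ABCD"]
jobs=[("lower_tier",[A],(.467,0,0,0),[0,1,3],["soup_tin","jam_jar"]),("lower_tier",[A],(.467,0,0,0),[0,1,2,3],["soup_tin","jam_jar"]),
("soup_tin",[A],(.467,.06,.017,0),[0,1],[]),("jam_jar",[A],(.467,-.07,.017,0),[0,1],[]),("jam_jar",[B],(.467,-.07,.017,0),[0,1],[]),("jam_jar",[A,B],(.467,-.07,.017,0),[0,1,2],[]),
("pepper_mill",[B,C],(.48,.18,0,0),[0,1],[]),("pepper_mill",[B,C,D],(.48,.18,0,0),[0,1,2],[]),
("chrome_shaker",[C],(.494,.37,0,0),[0,1],[]),("chrome_shaker",[D],(.494,.37,0,0),[0,1],[]),("chrome_shaker",[C,D],(.494,.37,0,0),[0,1,2],[]),
("glass_shaker",[C,D],(.5,.284,0,0),[0,1],[]),
("upper_tier",[D],(.387,.309,0,0.03),[0,1,3],[]),("upper_tier",[C,D],(.387,.309,0,0.03),[0,1,3],[]),("upper_tier",[D],(.387,.309,0,0.03),[0,1,2,3],[])]
res=[]
for l,v,q,f,e in jobs:
    q,c=fit(l,v,q,f,e); res.append(q); print(l,len(v),f,q,np.round(c,3))
def draw(c,items,crop,name):
    im=cv2.resize(c["im"][:,:,::-1],None,fx=4,fy=4,interpolation=cv2.INTER_CUBIC)
    for l,q in items:
        for P in M[l]: cv2.polylines(im,[cv2.convexHull(((proj(c,place(P,q))+.5)*4).astype(np.int32))],True,(255,0,255),1)
        if l=="lower_tier":
            for s in proj(c,place(np.array([[i*.036,j*.11,.126] for i in(-1,1) for j in(-1,1)]),q)): cv2.circle(im,tuple(int(x) for x in (s+.5)*4),4,(255,255,0),1)
        if l=="upper_tier":
            uv=proj(c,place(box(.006,.032,.046,.064),q)); cv2.polylines(im,[cv2.convexHull(((uv+.5)*4).astype(np.int32))],True,(255,255,0),1)
    x0,y0,x1,y1=[4*v for v in crop]; return im[y0:y1,x0:x1]
a=draw(A,[("lower_tier",res[0]),("soup_tin",res[2]),("jam_jar",res[5])],(260,5,390,255),"")
b=draw(D,[("upper_tier",res[12]),("chrome_shaker",res[10]),("pepper_mill",res[7])],(235,95,395,345),"")
o=np.hstack([a,b]); cv2.imwrite("pics/ov.png",cv2.resize(o,None,fx=.6,fy=.6,interpolation=cv2.INTER_AREA)); print(o.shape)
E
python3 f1.py
```

```text
lower_tier 1 [0, 1, 3] [ 0.4672 -0.0054  0.     -0.019 ] [0.052]
lower_tier 1 [0, 1, 2, 3] [ 0.4673 -0.0048 -0.0048 -0.0206] [0.035]
soup_tin 1 [0, 1] [0.4709 0.0672 0.017  0.    ] [0.022]
jam_jar 1 [0, 1] [ 0.4676 -0.0664  0.017   0.    ] [0.132]
jam_jar 1 [0, 1] [ 0.468  -0.0658  0.017   0.    ] [0.139]
jam_jar 2 [0, 1, 2] [ 0.4682 -0.0761  0.0016  0.    ] [0.097 0.093]
pepper_mill 2 [0, 1] [0.4942 0.1797 0.     0.    ] [0.104 0.146]
pepper_mill 3 [0, 1, 2] [ 0.4956  0.1786 -0.0161  0.    ] [0.05  0.056 0.096]
chrome_shaker 1 [0, 1] [0.495 0.373 0.    0.   ] [0.117]
chrome_shaker 1 [0, 1] [0.4954 0.3751 0.     0.    ] [0.103]
chrome_shaker 2 [0, 1, 2] [ 0.4965  0.3741 -0.0076  0.    ] [0.09 0.08]
glass_shaker 2 [0, 1] [0.5004 0.2995 0.     0.    ] [0.363 0.334]
upper_tier 1 [0, 1, 3] [ 0.3894  0.308   0.     -0.0373] [0.025]
upper_tier 2 [0, 1, 3] [ 0.3892  0.3078  0.     -0.036 ] [0.025 0.025]
upper_tier 1 [0, 1, 2, 3] [ 0.3889  0.3073 -0.0044 -0.0392] [0.016]
(1000, 1160, 3)
```

View pics/ov.png

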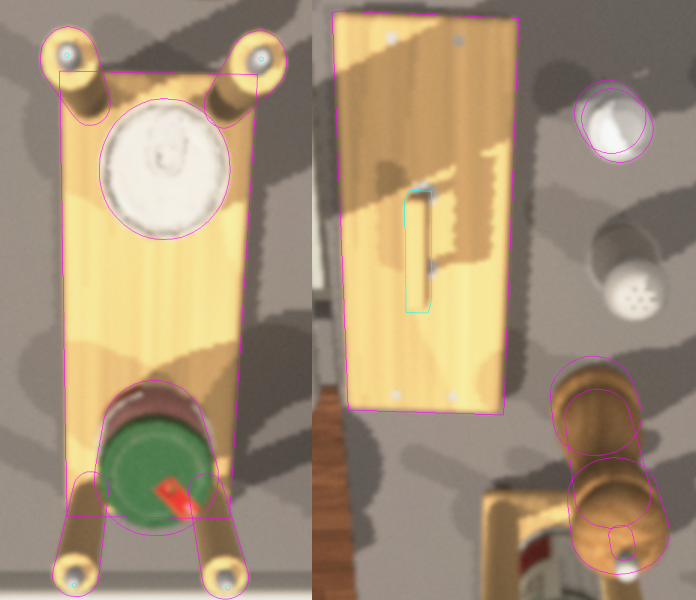

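The overlay matches the tier edges, studs, bar and tin well. The jar and mill outlines are only approximate because my profile models are crude, so I'll refine those and pick up the shaker.

```bash
cat > f2.py <<'E'
from fit import *
V=pickle.load(open("V.pkl","rb")); A,B,C,D=[V[k] for k in "ABCD"]
fr=lambda r0,z0,r1,z1: np.vstack([np.c_[r0*np.cos(a),r0*np.sin(a),0*a+z0],np.c_[r1*np.cos(a),r1*np.sin(a),0*a+z1]])
M["pepper_mill"]=[fr(.029,0,.029,.025),fr(.029,.025,.019,.09),fr(.019,.09,.025,.112),cyl(.025,.112,.13),fr(.025,.13,.015,.14),cyl(.007,.139,.15)]
M["jam_jar"]=[cyl(.031,.004,.055),fr(.031,.055,.027,.068),cyl(.027,.068,.086)]
M["chrome_shaker"]=[cyl(.019,0,.012),fr(.019,.012,.0145,.034),fr(.0145,.034,.0165,.044),cyl(.0165,.044,.055),fr(.0165,.055,.008,.062)]
for l,v,q,f in [("pepper_mill",[B],(.494,.18,0,0),[0,1]),("pepper_mill",[C],(.494,.18,0,0),[0,1]),("pepper_mill",[B,C],(.494,.18,0,0),[0,1,2]),
 ("jam_jar",[A],(.467,-.068,.017,0),[0,1]),("jam_jar",[A,B],(.467,-.068,.017,0),[0,1,2]),
 ("chrome_shaker",[C],(.494,.374,0,0),[0,1]),("chrome_shaker",[D],(.494,.374,0,0),[0,1]),("chrome_shaker",[C,D],(.494,.374,0,0),[0,1,2])]:
    q,c=fit(l,v,q,f); print(l,len(v),q,np.round(c,3))
print("lid",unproj(A,[(324.1,201.6)],.103),"canister top",unproj(D,[(464,182),(466,298)],.13),"wt edge",unproj(D,[(240,180)],0))
E
python3 f2.py
```

```text
pepper_mill 1 [0.4942 0.1782 0.     0.    ] [0.049]
pepper_mill 1 [0.4945 0.1822 0.     0.    ] [0.06]
pepper_mill 2 [ 0.4955  0.1787 -0.0073  0.    ] [0.049 0.032]
jam_jar 1 [ 0.4681 -0.0706  0.017   0.    ] [0.049]
jam_jar 2 [ 0.4682 -0.0728  0.0126  0.    ] [0.044 0.047]
chrome_shaker 1 [0.496  0.3742 0.     0.    ] [0.071]
chrome_shaker 1 [0.4967 0.374  0.     0.    ] [0.053]
chrome_shaker 2 [ 0.4964  0.3742 -0.0009  0.    ] [0.07  0.058]
lid [[ 0.4672 -0.0672  0.103 ]] canister top [[0.5898 0.3535 0.13  ]
 [0.613  0.2126 0.13  ]] wt edge [[0.326  0.3189 0.    ]]
```

```bash
python3 - <<'E'
from h import *
cx,cy=.4964,.3741
robot.move_pose((cx,cy,.15),down(0)); fingers.command_gripper(.058)
robot.move_linear((cx,cy,.034),speed=.15)
fingers.command_gripper(.0,30); print("gap",robot.current_finger_gap(),robot.current_gripper_force())
robot.move_linear((cx,cy,.22),speed=.25)
robot.move_linear((.4696,-.0008,.22),down(-.019),speed=.35)
robot.move_linear((.4696,-.0008,.07),speed=.2)
robot.wait(.2)
print(robot.move_linear((.4696,-.0008,.047),speed=.04,stop_force=4),robot.current_position(),robot.current_finger_gap())
fingers.command_gripper(.052)
robot.move_linear((.4696,-.0008,.2),speed=.25)
robot.move_pose((.46,-.03,.30),down(0)); robot.wait(.15)
c=shoot("wrist"); c["m"]={}
for l in "soup_tin jam_jar chrome_shaker lower_tier".split():
    c["m"][l]=[(d["conf"],d["bbox"],d["pixels"]) for d in cams.cut_out(l,"wrist")[:2]]
    print(l,[(round(a,2),[int(v) for v in b],int(m.sum())) for a,b,m in c["m"][l]])
pickle.dump(c,open("E.pkl","wb")); cv2.imwrite("pics/wE.png",cv2.resize(c["im"][0:260,200:440,::-1],None,fx=2.3,fy=2.3,interpolation=cv2.INTER_CUBIC)); print(robot.current_t())
E
cat > f3.py <<'E'
exec(open("f2.py").read().split("for l,v,q,f")[0])
A=pickle.load(open("E.pkl","rb")); q={}
for l,g,f,e in [("soup_tin",(.47,.067,.017,0),[0,1],[]),("jam_jar",(.468,-.069,.017,0),[0,1],[]),("chrome_shaker",(.469,0,.017,0),[0,1],[]),("lower_tier",(.467,-.005,0,-.02),[0,1,3],["soup_tin","jam_jar","chrome_shaker"])]:
    if A["m"][l]: q[l],c=fit(l,[A],g,f,e); print(l,q[l],c)
print("mid",(q["soup_tin"]+q["jam_jar"])/2)
E
python3 f3.py
```

```text
gap 0.031153014884077696 29.69361909868894
True [ 0.4692 -0.0009  0.0524] 0.03154425842292885
soup_tin [(0.66, [304, 51, 357, 105], 2527)]
jam_jar [(0.76, [301, 168, 352, 230], 2473)]
chrome_shaker [(0.67, [312, 123, 343, 152], 786)]
lower_tier [(0.62, [281, 20, 384, 256], 9877)]
14.8333
soup_tin [0.471  0.0669 0.017  0.    ] [np.float32(0.025600612)]
jam_jar [ 0.468  -0.0692  0.017   0.    ] [np.float32(0.061823905)]
chrome_shaker [ 0.4692 -0.0011  0.017   0.    ] [np.float32(0.065537035)]
lower_tier [ 0.4674 -0.0052  0.     -0.0212] [np.float32(0.064005256)]
mid [ 0.4695 -0.0012  0.017   0.    ]
```

View pics/wE.png

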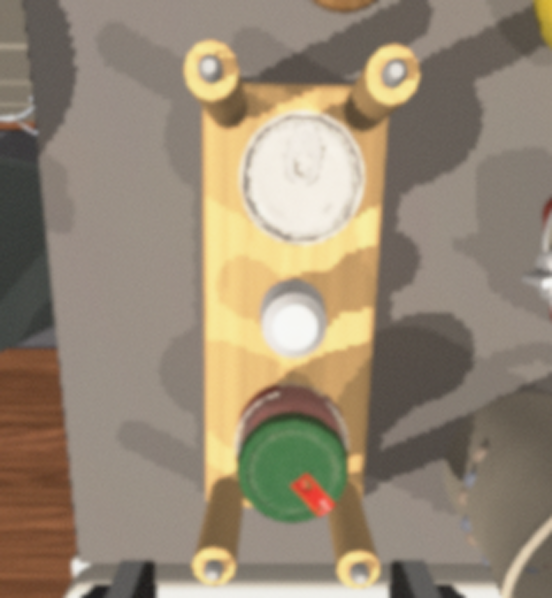

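The shaker at (293,322) is in line with the tin and jar and within 0.3 mm of their midpoint. Next is the upper tier.

Run:
```python
from h import *
gx,gy=.3892,.3079; lx,ly,lt=.4673,-.0053,-.0202
robot.move_pose((gx,gy,.16),down(-.037)); fingers.command_gripper(.045)
robot.move_linear((gx,gy,.047),speed=.15)
fingers.command_gripper(0,90); print("gap",robot.current_finger_gap(),robot.current_gripper_force())
robot.move_linear((gx,gy,.25),speed=.2); print("F",robot.current_wrist_force(),robot.current_finger_gap())
robot.move_linear((lx,ly,.25),down(lt),speed=.25)
robot.move_linear((lx,ly,.182),speed=.15); robot.wait(.2)
print(robot.current_position(),robot.current_wrist_force())
print(robot.move_linear((lx,ly,.160),speed=.03,stop_force=12))
print(robot.current_position(),robot.current_wrist_force(),robot.current_wrist_torque(),robot.current_t())
```

```text
gap 0.01045848439221412 88.74484062194824
F [-1.0184  0.5474 -4.4519] 0.01035928427937385
[ 0.4685 -0.0054  0.1835] [-0.3925  0.0563 -3.1656]
True
[ 0.4671 -0.0053  0.1652] [-0.5627 -0.3716  3.6497] [ 0.0119  0.1192 -0.0012] 21.7417
```

Run:
```python
from h import *
lx,ly=.4671,-.0053
print(robot.move_linear((lx,ly,.157),speed=.03,stop_force=30)); print(robot.current_position(),robot.current_wrist_force(),robot.current_wrist_torque())
robot.wait(.2); print(robot.current_position(),robot.current_wrist_force())
fingers.command_gripper(.045); print(robot.current_position())
robot.move_linear((lx,ly,.27),speed=.2)
robot.move_pose((.46,.03,.34),down(0)); robot.wait(.15)
c=shoot("wrist"); c["m"]={}
for l in ["upper_tier","pepper_mill"]:
    c["m"][l]=[(d["conf"],d["bbox"],d["pixels"]) for d in cams.cut_out(l,"wrist")[:2]]
    print(l,[(round(a,2),[int(v) for v in b],int(m.sum())) for a,b,m in c["m"][l]])
pickle.dump(c,open("F.pkl","wb")); s=shoot("side")
a=cv2.resize(c["im"][0:320,180:460,::-1],(525,600)); b=cv2.resize(s["im"][220:330,315:440,::-1],None,fx=4.4,fy=4.4,interpolation=cv2.INTER_CUBIC)
cv2.imwrite("pics/f1.png",a);cv2.imwrite("pics/f2.png",b); print(robot.current_t())
from fit import *
c["m"]["upper_tier"][0][2][:]=c["m"]["upper_tier"][0][2]
for f in ([0,1,3],[0,1,2,3]): print(fit("upper_tier",[c],(.467,-.005,.117,-.02),f))
```

```text
True
[ 0.467  -0.0053  0.1652] [-2.1846 -0.5718  4.5048] [-0.0011  0.2171 -0.0411]
[ 0.467  -0.0053  0.1652] [-1.2354 -0.0891  4.1744]
[ 0.4657 -0.005   0.1636]
upper_tier [(0.68, [283, 85, 378, 286], 17298), (0.62, [385, 200, 513, 300], 8076)]
pepper_mill [(0.73, [280, 86, 378, 288], 17388), (0.7, [325, 1, 378, 62], 2606)]
24.0167
(array([ 0.4676, -0.006 ,  0.117 , -0.0197]), [np.float32(0.033313274)])
(array([ 0.4676, -0.0063,  0.1118, -0.0217]), [np.float32(0.015668333)])
```

View pics/f2.png

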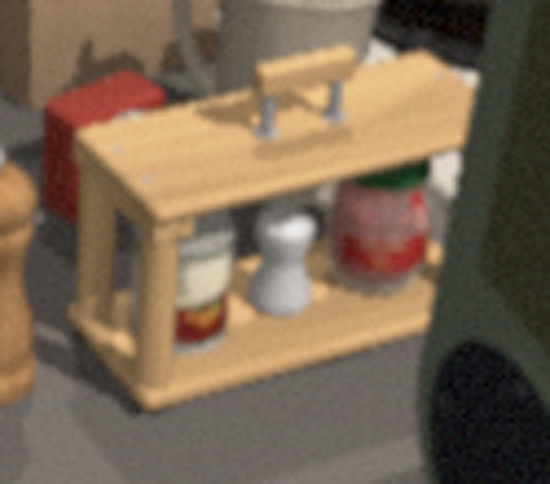

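The tier sits on its posts with the shaker under it. Its z fit has the same -5 mm bias as the lower tier's, so it is home. Next is the mill, using a fresh fit from this view.

```bash
cat > f4.py <<'E'
exec(open("f2.py").read().split("for l,v,q,f")[0])
F=pickle.load(open("F.pkl","rb")); F["m"]["pepper_mill"]=F["m"]["pepper_mill"][1:]
# the bottom/top of F may be cut by the image border
for v in ([F],[B],[C],[B,C,F]): print(fit("pepper_mill",v,(.4945,.18,0,0),[0,1]))
E
python3 f4.py
python3 - <<'E'
from h import *
from fit import *
mx,my=.4948,.180
robot.move_pose((mx,my,.27),down(0)); fingers.command_gripper(.075); robot.wait(.15)
# square look at the mill from straight above the neighbourhood before descending
c=shoot("wrist"); r=cams.cut_out("pepper_mill","wrist"); print([(d["conf"],d["bbox"]) for d in r[:2]])
c["m"]={"pepper_mill":[(d["conf"],d["bbox"],d["pixels"]) for d in r[:1]]}; pickle.dump(c,open("G.pkl","wb"))
cv2.imwrite("pics/g.png",c["im"][:,:,::-1])
exec(open("f2.py").read().split("for l,v,q,f")[0].split("\n",2)[2])
print(fit("pepper_mill",[c],(mx,my,0,0),[0,1]))
E
```

```text
(array([0.4957, 0.1829, 0.    , 0.    ]), [np.float32(0.07596558)])
(array([0.4942, 0.1783, 0.    , 0.    ]), [np.float32(0.04983902)])
(array([0.4943, 0.1822, 0.    , 0.    ]), [np.float32(0.06033802)])
(array([0.4949, 0.1797, 0.    , 0.    ]), [np.float32(0.075199604), np.float32(0.0758152), np.float32(0.08721185)])
[(0.97, [294.6, 134.1, 345.9, 208.9])]
(array([0.4955, 0.1812, 0.    , 0.    ]), [np.float32(0.035562634)])
```

View pics/g.png

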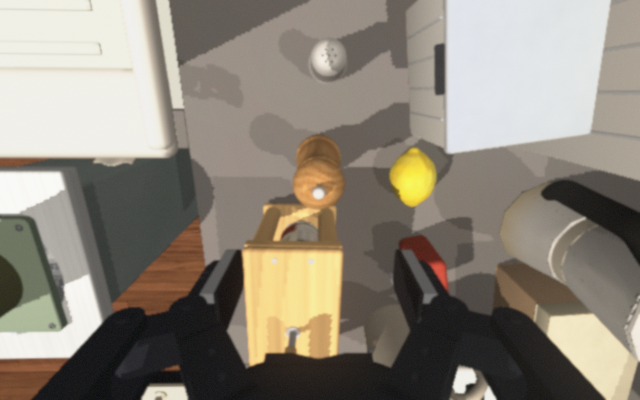

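Run:
```python
from h import *
c=pickle.load(open("G.pkl","rb")); k=unproj(c,[(319,193)],.148)[0]; print("knob",k)
mx=.4953; my=float(np.clip((k[1]+.1812)/2,.178,.184)); print(my)
tx,ty,th=.4658,-.0826,-.0205
robot.move_linear((mx,my,.2),speed=.2); robot.move_linear((mx,my,.112),speed=.12)
fingers.command_gripper(0,45); print("gap",robot.current_finger_gap(),robot.current_gripper_force(),robot.current_position())
robot.move_linear((mx,my,.325),speed=.2)
robot.move_linear((tx,ty,.325),down(th),speed=.22)
robot.move_linear((tx,ty,.262),speed=.15); robot.wait(.25)
print(robot.current_position(),robot.current_finger_gap())
print(robot.move_linear((tx,ty,.244),speed=.03,stop_force=4)); print(robot.current_position(),robot.current_wrist_force(),robot.current_t())
c=shoot("wrist"); cv2.imwrite("pics/h.png",c["im"][:,:,::-1])
```

```text
knob [0.4961 0.1783 0.148 ]
0.17972974821836873
gap 0.046483930352031286 45.267033526652085 [0.496  0.1798 0.1136]
[ 0.4666 -0.0829  0.2633] 0.046472736257939795
True
[ 0.4659 -0.083   0.2506] [-0.6129 -0.0264  2.8441] 30.9833
```

Run:
```python
from h import *
tx,ty=.4659,-.083
fingers.command_gripper(.075); robot.move_linear((tx,ty,.34),speed=.15)
robot.move_pose((.44,.10,.36),down(0)); robot.wait(.2)
c=shoot("wrist"); c["m"]={}
for l in ["upper_tier","pepper_mill"]:
    c["m"][l]=[(d["conf"],d["bbox"],d["pixels"]) for d in cams.cut_out(l,"wrist")[:2]]
    print(l,[(round(a,2),[int(v) for v in b],int(m.sum())) for a,b,m in c["m"][l]])
robot.move_pose((.40,.30,.30),down(0)); s=shoot("side"); t=robot.current_t(); print(t)
pickle.dump(c,open("H.pkl","wb"))
a=cv2.resize(c["im"][100:400,220:420,::-1],(400,600)); b=cv2.resize(s["im"][190:330,320:440,::-1],None,fx=3.2,fy=600/140,interpolation=cv2.INTER_CUBIC)
cv2.imwrite("pics/i.png",np.hstack([a,b]))
from fit import *
exec(open("f2.py").read().split("for l,v,q,f")[0].split("\n",2)[2])
print(fit("upper_tier",[c],(.467,-.005,.117,-.02),[0,1,3],["pepper_mill"])); print(fit("pepper_mill",[c],(tx,ty,.137,0),[0,1]))
```

```text
upper_tier []
pepper_mill []
34.2Traceback (most recent call last):
  File "<stdin>", line 15, in <module>
  File "fit.py", line 23, in fit
    m=c["m"][lab][0][2].astype(bool).copy(); ig=np.zeros_like(m)
      ~~~~~~~~~~~^^^
IndexError: list index out of range
```

View pics/i.png

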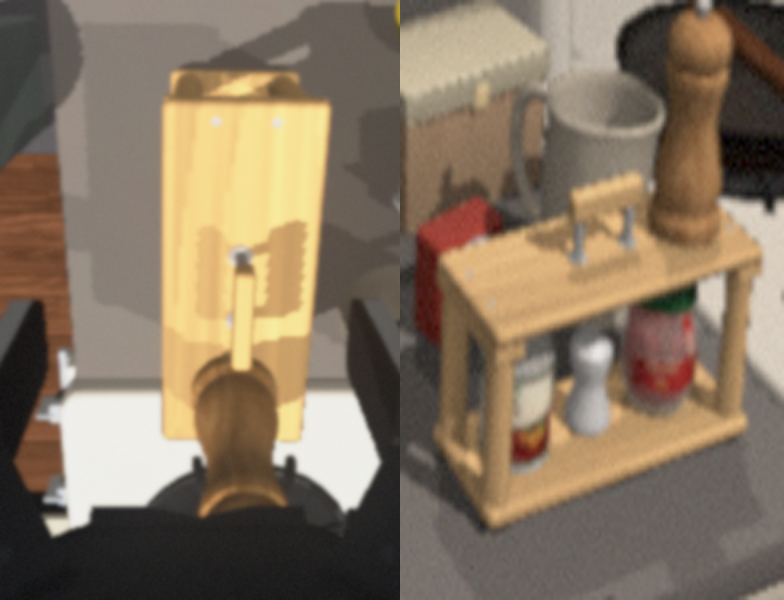

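The mill stands upright at the stove end and the tier is seated on all the posts I can see. One check of the mill's spot, then I sign off.

Run:
```python
from h import *
robot.move_pose((.46,.0,.37),down(0))
robot.move_linear((.46,-.09,.37),speed=.2); robot.wait(.15)
c=shoot("wrist"); c["m"]={}
for l in ["upper_tier","pepper_mill"]:
    c["m"][l]=[(d["conf"],d["bbox"],d["pixels"]) for d in cams.cut_out(l,"wrist")[:2]]
    print(l,[(round(a,2),[int(v) for v in b],int(m.sum())) for a,b,m in c["m"][l]])
print(robot.current_t())
pickle.dump(c,open("H.pkl","wb"))
from fit import *
exec(open("f2.py").read().split("for l,v,q,f")[0].split("\n",2)[2])
for l,g,f,e in [("upper_tier",(.467,-.005,.117,-.02),[0,1,3],["pepper_mill"]),("pepper_mill",(.466,-.083,.137,0),[0,1],[])]:
    if c["m"][l]: print(l,fit(l,[c],g,f,e))
```

```text
upper_tier [(0.77, [281, 0, 375, 191], 14078)]
pepper_mill [(0.64, [293, 134, 355, 221], 3935), (0.19, [384, 121, 513, 214], 8039)]
36.3
upper_tier (array([ 0.4672, -0.0039,  0.117 , -0.0165]), [np.float32(0.022026718)])
pepper_mill (array([ 0.4652, -0.0818,  0.137 ,  0.    ]), [np.float32(0.05230266)])
```

```bash
python3 -c "
from cell import robot,job
robot.move_linear((.44,.10,.38),speed=.2); print(job.sign_off(), robot.current_t())"
```

```text
the job is handed in; nothing more can be done
the job is handed in; nothing more can be done
```

The job is handed in, at about 37 s of the 72 s: the shaker measured within 0.3 mm of midway between tin and jar, the upper tier is pressed home on the posts, and the mill stands upright within about 1 mm of its spot.

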